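# Lock the display tray with its spring clip

## Task

Lock the tray of the round display stand: take the orange-handled spring clip from the black mat and push it sideways, mouth first, into the groove of the stand's spindle just above the black hub until it snaps fully home, then let it go so that it lies flat on the hub. Push gently, never forcing the clip against the stand, and leave the other things on the table where they are.

Things in the scene. Friction and masses are not known exactly. Their poses are not given: they have to be found in the camera images.
- clip: Open spring clip lying flat on the black mat (220 x 160 x 3 mm). Origin: underside, middle of the round seat that ends up on the spindle's 12 mm neck; x points forwards out of the mouth, z up. About 60 g. Flat part 5 mm thick: two steel spring arms, 29 mm over the flared tips 19 mm ahead of the origin; orange spine, 14 mm wide, behind. More than 30 N between clip and stand is forcing.
- clip_grip (a point): Orange grip block of the clip: 14 mm wide along the clip's y, 24 mm long along x, its top 30 mm above the clip's underside. This point is in the block, 34 mm behind the clip's origin and 23 mm above the underside. Take it from above across the 14 mm width, finger tips about 4 mm above the clip's underside.
- clip_mouth (a point): The mouth's throat, 6.5 mm ahead of the clip's origin, at mid thickness. The mouth is 17 mm wide at the tips and narrows to 8 mm here, so the arms spring apart over the 12 mm neck: this takes about 6 to 18 N over the last 6 mm, more with more friction, then the push drops as it snaps home. The seat's back stops the neck, with about 1 mm play, and the push rises again.
- stand: Round display stand, fixed to the table. Origin: on the spindle's upright axis at table level, z up. Dark foot (radius 70 mm, 12 mm high) with a sleeve; the spindle in it carries, from below, a white tray, a flat black hub of 42 mm radius, the groove (a neck 12 mm in diameter and 7.5 mm high, right on the hub's top) and a steel head of 24 mm diameter, 12 mm high.
- hub_low (a point): On the spindle axis, 92 mm above the table: the lowest height the hub's flat top can have. Spindle, tray and hub are clamped 0 to 48 mm higher, differing each time and not measured. Find the hub by lowering the held clip gently onto it beside the head, then slide the clip inwards on the hub or up to 1.5 mm above it. The clip may come in from any side.
- tray_rim (a point): A point on the white tray's rim, 85 mm out from the axis, if the hub is at its lowest: the tray's top is 8 mm under the hub's top, with red felt pads 1.5 mm thick on it.
- marker: Blue marker pen, 130 mm long, 13 mm thick, lying on the far part of the mat, along its y. Origin: underside of its middle. Leave it.
- nut: Brass thumb nut, 22 mm across, 12 mm high, on the mat. Origin: underside centre. Leave it.
- phone: Black phone 150 x 72 x 9 mm, flat on the table at the left. Leave it.
- helmet: Red batting helmet, about 215 mm across, 145 mm high, on the table at the left. Leave it.
- baseball: White baseball of 74 mm diameter in a low black holder beyond the stand; origin at its centre, its top 89 mm above the table. Leave it.
- notes: Pad of yellow notes, 76 x 76 x 18 mm, on the far part of the table. Leave it.
There are look-alikes about, which are no part of the job. What is shaped like the clip but pink or yellow is not meant.

How it is judged (in metres and radians):
On the way, in this order (a step that is already met when the one before it is completed fails the run):
1. the clip is picked up, clear of the mat (height (world z) of clip above 0.05 m), for 0.1 s.
2. the clip sits home in the groove (horizontal distance between clip and stand below 0.0025 m and z of clip in the frame of stand between 0.089 and 0.145 m and angle between clip's own z axis and vertical below 0.15 rad), for 0.2 s.
At the end, for the whole second after the job is handed in: The clip is in the groove above the hub: its seat centre within 2.5 mm of the spindle's axis (seen from above), its underside 89 to 145 mm above the table, lying flat within 0.15 rad, at rest (under 10 mm/s) and let go (all of step 2 and linear speed of clip below 0.01 m/s and contact force between the fingers and clip below 0.1 N); the robot touches nothing.
It fails at once if the clip is pressed against the stand with more than 30 N (contact force between clip and stand above 30 N).
It fails at once if the gripper presses on the stand with more than 30 N (contact force between the fingers and stand above 30 N).
It fails at once if the marker, nut, phone, helmet, baseball or pad of notes is shifted by more than 20 mm (distance of any of marker, nut, phone, helmet, baseball, notes from where it was at the start of the episode above 0.02 m).
It also fails if it takes over 64 s, if anything falls off the work surface, if the arm or the gripper's body presses on something with over 40 N, if the wrist force passes 120 N, or if a joint passes its speed limit or range.

## Robot

A 6-joint arm with a two-finger parallel gripper is mounted at the origin on the work surface. World frame = base frame: x ahead of the robot, y to its left, z up, the work surface at z = 0. Lengths are in m, angles in degrees, forces in N, time in s.
With the tool pointing down it reaches from about 0.375 to 0.75 m from the base axis. Payload 9 kg.
Tool frame: the origin (TCP) lies where the fingers leave the gripper's body, on its centre line; the fingertips stand 73 mm ahead of it and the grasp point (between the pads) lies 54 mm ahead of it (robot.tip_reach is the distance from the TCP to the fingertips, in m); z points along the fingers, y is the direction in which the jaws open and shut (so a half turn about z gives the same grasp; the last joint's range is limited). The gripper opens to 85 mm and grips with 20 to 120 N. Pads are 22 mm wide; open, the fingers measure 114 mm over their backs; the gripper's body (76 mm by 85 mm) begins 54 mm behind the grasp point. The pads swing forward as they close: fully open they stand 13 mm farther back than shut.
Start: joints at [-87.989, 5.964, 5.575, 89.605, 0, 77.527], TCP at [0.15, -0.581, 0.304] pointing down, gripper open.
Joint ranges: [-171.21, 171.21], [-48.23, 106.86], [-62.78, 66.21], [-105.2, 120.99], [-86.42, 89.51], [-180, 180]. Speed limits (degrees/s): [127.2, 127.2, 147.25, 180, 180, 180].

## Interface

Orientations are given as [roll, pitch, yaw] about the fixed x, y, z axes, in that order (R = Rz(yaw) Ry(pitch) Rx(roll)).
In Python, from plant import robot gives the robot as it stands. Calls block until the motion is done:
- robot.move_pose(position, orientation): joint-space move of the TCP to a pose.
- robot.line_to(position, vel=0.15, rotation=None, guard=None): straight line of the TCP; rotation=None keeps the orientation; vel is the mean speed in m/s. With guard (N) it stops when the force on the tool has changed by that much, and returns True; else False.
- robot.goto_joints(angles): joint-space move.
- robot.set_gripper(opening): finger opening in m; the grip force is fixed at half the most; returns when the fingers have stopped.
- robot.pause(seconds).
- robot.ik(position, orientation): joint angles nearest the present ones, or None.
- robot.observe(): the state.
- robot.grab_frame(name): name is "scene" or "top" or "wrist"; returns the picture (384x512x3 uint8, blue, green, red); there is no depth.
- robot.get_calibration(name): a dict with "vertical_fov" (degrees; the focal length in pixels is half the picture's height over the tangent of half this angle, whatever the lens; pixels are square), "cx", "cy" (the principal point, pixels), "rvec" (rotation vector, rad) and "tvec" (3), from world to camera coordinates, as OpenCV has them. Camera axes: x right, y down, z forward; pixel columns grow to the right and rows downward; lengths in m; the calibration is good to about 2 mm. The wrist camera is an equidistant fisheye: a pixel r from the principal point sees the ray r / f radians off the axis. A picture is of the moment at which its call begins: read the wrist's pose just before it. get_calibration takes no time and is no camera call; for the wrist camera it gives the pose at the moment of the call.
A pose or a line that the arm cannot do raises robot.IKError and nothing moves.
- robot.job_done(): hands the job in, once; it reports no verdict.
The state is a dict: "time": time; "q": joint angles; "qvel": joint speeds; "joint_torque": joint torques, N m; "tool_pos": TCP position; "tcp_rot": TCP orientation; "ft_force": force on the tool from outside, world axes, zero at the start; "torque": the same for the moment, N m; "gripper_width": finger opening in m.
Only numpy, scipy, OpenCV 4.12 (cv2) and the standard library are available. Lean on these libraries where they do the work, as an engineer would, in place of code of your own. Each camera call takes 0.05 s, during which the arm holds its last target.

## Working session

There is one attempt and no reset: what is moved stays moved. The work goes in short steps, each a Python script; the robot and the scene stay as the last script left them, time stands still between calls to the robot, and variables do not carry over. Pictures are saved under pics/ and viewed, and the job is handed in when it is done.

```bash
ls; mkdir -p pics; python3 - <<'E'
from plant import robot
import cv2
for n in("scene","top","wrist"):
    c=robot.get_calibration(n);print(n,c)
    cv2.imwrite(f"pics/{n}0.png",robot.grab_frame(n))
o=robot.observe();print(o)
E
```

```text
pics
scene {'vertical_fov': 47.85133245600558, 'cx': 251.8417633102072, 'cy': 193.96799693272467, 'rvec': array([ 1.83290536,  1.26120071, -0.66462866]), 'tvec': array([-0.30453989, -0.18756106,  1.57199771])}
top {'vertical_fov': 52.886248421998076, 'cx': 255.67314316498735, 'cy': 188.09989557968873, 'rvec': array([ 2.18745486, -2.20085794,  0.06187525]), 'tvec': array([0.12278813, 0.56482544, 0.93379475])}
wrist {'vertical_fov': 65.70646984690485, 'cx': 255.70145432469147, 'cy': 191.72337411231877, 'rvec': array([-2.29157354,  1.77420657,  0.26239693]), 'tvec': array([-0.60034644, -0.03614699,  0.37843162])}
{'time': 0.15, 'q': array([-8.79885592e+01,  5.99111783e+00,  5.53661094e+00,  8.96064973e+01,
       -1.02060844e-03,  7.75255155e+01]), 'qvel': array([-0.00181918, -0.18891977,  0.21383039, -0.05518091, -0.00311639,
       -0.10756924]), 'joint_torque': array([ 2.64922557e-03, -5.57357740e+01,  5.04005492e+01,  1.26101568e-02,
       -2.97496663e-04, -1.46914596e-05]), 'tool_pos': array([ 0.15007124, -0.58072465,  0.3032907 ]), 'tcp_rot': array([-1.79940216e+02, -1.21806874e-02,  1.44859195e+01]), 'ft_force': array([-0.06407658, -0.44262377, -0.10044914]), 'torque': array([ 0.01706179, -0.03291008, -0.01036497]), 'gripper_width': 0.08542622104228881}
```

View pics/scene0.png

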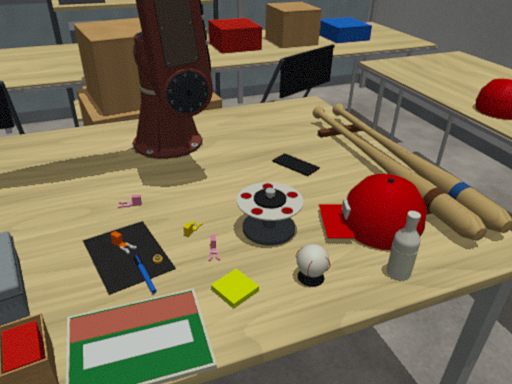

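View pics/top0.png

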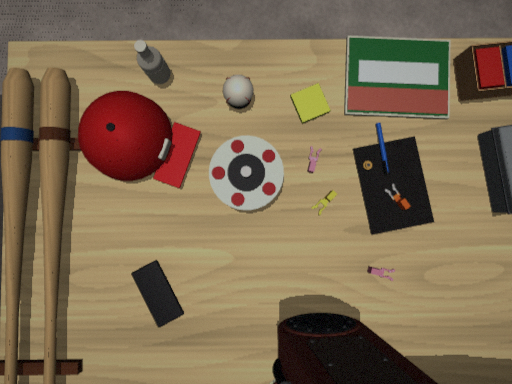

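View pics/wrist0.png

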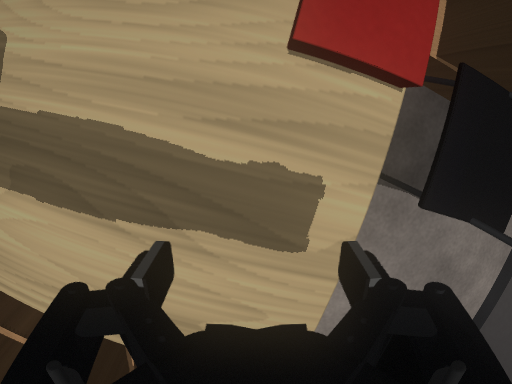

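Scene: the clip is on the mat at about (240,118–245) in the scene view and (399,198) in the top view, with the mouth pointing up and left. The stand's head is at (246,172) in the top view. Next I'll localise both.

```bash
cat > h.py <<'E'
import numpy as np, cv2
from plant import robot
def K(c): 
    f=192/np.tan(np.radians(c['vertical_fov'])/2); return f
def ray(c,u,v,fish=False):
    f=K(c); x=np.array([u-c['cx'],v-c['cy']],float)
    if fish:
        r=np.linalg.norm(x); t=r/f
        d=np.array([*(x/max(r,1e-9)*np.sin(t)),np.cos(t)])
    else: d=np.array([x[0]/f,x[1]/f,1.])
    R=cv2.Rodrigues(np.array(c['rvec']))[0]; t=np.array(c['tvec']).ravel()
    d=R.T@d; return -R.T@t, d/np.linalg.norm(d)
def onz(c,u,v,z,fish=False):
    o,d=ray(c,u,v,fish); return o+d*(z-o[2])/d[2]
def tri(r1,r2):
    A=np.zeros((3,3));b=np.zeros(3)
    for o,d in(r1,r2):
        P=np.eye(3)-np.outer(d,d);A+=P;b+=P@o
    p=np.linalg.solve(A,b)
    return p,[np.linalg.norm((np.eye(3)-np.outer(d,d))@(p-o)) for o,d in(r1,r2)]
def blobs(m,amin=5):
    n,l,s,c=cv2.connectedComponentsWithStats(m.astype(np.uint8))
    return [(c[i],s[i]) for i in range(1,n) if s[i][4]>=amin]
def hsv(im): return cv2.cvtColor(im,cv2.COLOR_BGR2HSV)
E
python3 - <<'E'
from h import *
t=cv2.imread('pics/top0.png');s=cv2.imread('pics/scene0.png')
T=cv2.resize(t[140:240,340:440],None,fx=5,fy=5,interpolation=cv2.INTER_CUBIC)
U=cv2.resize(t[120:220,196:296],None,fx=5,fy=5,interpolation=cv2.INTER_CUBIC)
cv2.imwrite('pics/c1.png',cv2.resize(np.hstack([T,U]),(800,400)))
V=cv2.resize(s[170:250,225:315],None,fx=6,fy=6,interpolation=cv2.INTER_CUBIC);cv2.imwrite('pics/c2.png',V)
for n,im in(('top',t),('scene',s)):
    h=hsv(im);m=(h[...,0]>=5)&(h[...,0]<=14)&(h[...,1]>200)&(h[...,2]>140)
    for c,st in blobs(m): print(n,c,st)
E
```

```text
top [397.2 198.4] [395 197   5   4  10]
top [404.83333333 203.75      ] [401 199   9  10  36]
scene [115.41860465 233.95348837] [111 231  10   7  43]
scene [121.30769231 243.61538462] [119 242   6   4  13]
scene [124.4 245.4] [123 245   4   2   5]
```

View pics/c1.png

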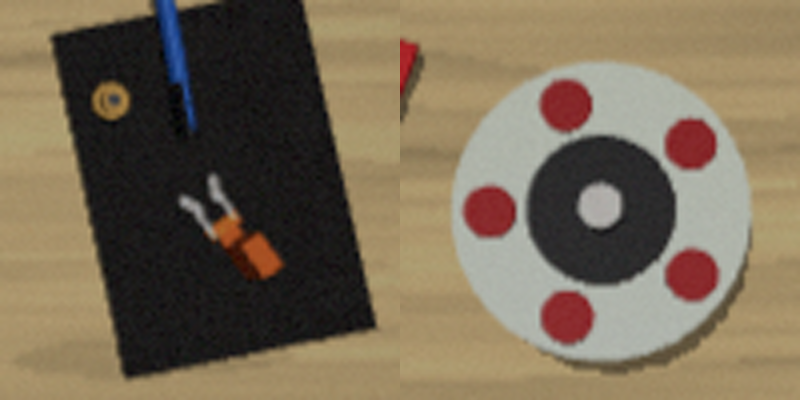

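View pics/c2.png

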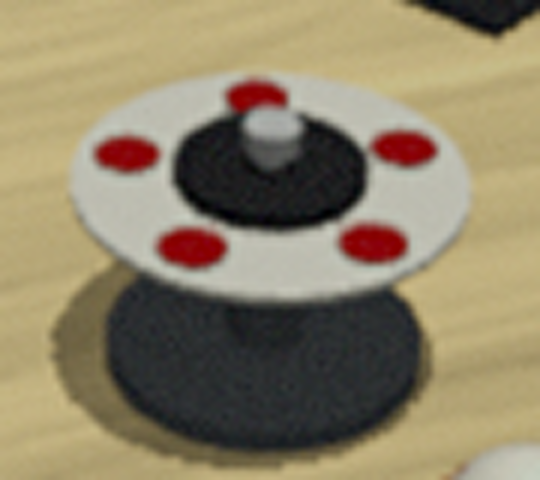

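```bash
python3 - <<'E'
from h import *
ct=robot.get_calibration('top');cs=robot.get_calibration('scene')
t=cv2.imread('pics/top0.png');s=cv2.imread('pics/scene0.png')
# tray ellipses
res={}
for n,im,c,roi in(('top',t,ct,(196,120,296,220)),('scene',s,cs,(228,175,312,250))):
    x0,y0,x1,y1=roi;h=hsv(im)[y0:y1,x0:x1]
    w=((h[...,1]<40)&(h[...,2]>110))|(((h[...,0]<8)|(h[...,0]>172))&(h[...,1]>150)&(h[...,2]>90))
    cc,_=cv2.findContours(w.astype(np.uint8),cv2.RETR_EXTERNAL,cv2.CHAIN_APPROX_NONE)
    k=max(cc,key=cv2.contourArea);k=cv2.convexHull(k)
    e=cv2.fitEllipse(k);u=(e[0][0]+x0,e[0][1]+y0);print(n,'tray',u,e[1]);res[n]=u
print('tray tri',tri(ray(ct,*res['top']),ray(cs,*res['scene'])))
print('head tri',tri(ray(ct,245.6,170.9),ray(cs,269.9,190.3)))
print('hub tri',tri(ray(ct,246.2,171.9),ray(cs,269.6,198)))
for z in(.092,.115,.14): print(z,onz(ct,246.2,171.9,z))
b=onz(ct,405.2,203.7,.033);a1=onz(ct,385.8,190.2,.0055);a2=onz(ct,393.2,184.8,.0055)
print('clip',b,a1,a2)
m=(a1+a2)/2;d=(m-b)[:2];print(np.linalg.norm(d),np.degrees(np.arctan2(d[1],d[0])))
for nm,p in dict(marker1=(379,125),marker2=(386,172),nut=(367.5,165)).items(): print(nm,onz(ct,*p,.015))
E
```

```text
top tray (245.81744003295898, 172.52215194702148) (74.61063385009766, 74.6722640991211)
scene tray (269.5960922241211, 200.74164199829102) (37.61598587036133, 66.55836486816406)
tray tri (array([0.59675083, 0.14076953, 0.08898181]), [np.float64(0.0009363263189695649), np.float64(0.000936326318969453)])
head tri (array([0.59717635, 0.14027656, 0.12095525]), [np.float64(0.001142087213562004), np.float64(0.0011420872135619014)])
hub tri (array([0.59737548, 0.13988909, 0.09795883]), [np.float64(0.0007185084719282725), np.float64(0.0007185084719282433)])
0.092 [0.5982368  0.14068796 0.092     ]
0.115 [0.59599614 0.1401624  0.115     ]
0.14 [0.59356064 0.13959113 0.14      ]
clip [ 0.52477083 -0.2406394   0.033     ] [ 0.55892296 -0.2040124   0.0055    ] [ 0.57225543 -0.22275533  0.0055    ]
0.04908159402212844 33.7321136038111
marker1 [ 0.72067041 -0.18789977  0.015     ]
marker2 [ 0.60341249 -0.20239435  0.015     ]
nut [ 0.62103563 -0.15712668  0.015     ]
```

```bash
python3 - <<'E'
from h import *
print(robot.tip_reach)
c=robot.get_calibration('wrist');R=cv2.Rodrigues(c['rvec'])[0];print('cam',-R.T@c['tvec'],R[2])
for p,y in(((.525,-.24,.25),34.5),((.525,-.24,.25),-145.5),((.55,.13,.25),13),((.55,.13,.25),-167)):
    print(p,y,np.round(robot.ik(p,[180,0,y]),1))
robot.move_pose([.525,-.24,.25],[180,0,34.5]);robot.pause(.3)
o=robot.observe();print(o['time'],o['tool_pos'],o['tcp_rot'],o['q'])
c=robot.get_calibration('wrist')
im=robot.grab_frame('wrist');cv2.imwrite('pics/w1.png',im);np.save('w1.npy',c,allow_pickle=True)
R=cv2.Rodrigues(c['rvec'])[0];print('cam',-R.T@c['tvec'],R[2])
E
```

```text
0.0726
cam [ 0.22283051 -0.56255478  0.37271411] [-0.2800713  -0.07246184 -0.95724049]
(0.525, -0.24, 0.25) 34.5 [-37.5   1.8  -4.4  83.8   0.  108. ]
(0.525, -0.24, 0.25) -145.5 [-37.5   1.8  -4.4  83.8   0.  -72. ]
(0.55, 0.13, 0.25) 13 [  0.   -0.4  -6.5  83.8   0.  167. ]
(0.55, 0.13, 0.25) -167 [  0.   -0.4  -6.5  83.8   0.  -13. ]
2.3 [ 0.52482558 -0.24044099  0.24999742] [-1.79999199e+02  7.96207029e-04  3.44563309e+01] [-3.75874785e+01  1.76108339e+00 -4.39991912e+00  8.38400049e+01
 -5.10487092e-04  1.07956191e+02]
cam [ 0.58696086 -0.19883409  0.31941028] [-0.23829424 -0.16506759 -0.95706246]
```

View pics/w1.png

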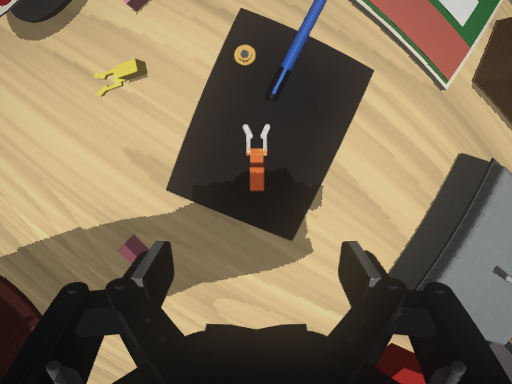

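The wrist view shows the clip upright: tips at (247,129) and (267,129), grip block at (257,178). I'll measure it more precisely.

```bash
python3 - <<'E'
from h import *
c=np.load('w1.npy',allow_pickle=True).item();im=cv2.imread('pics/w1.png')
cv2.imwrite('pics/w1c.png',cv2.resize(im[115:205,222:292],None,fx=6,fy=6,interpolation=cv2.INTER_CUBIC))
h=hsv(im);m=(h[...,0]<=14)&(h[...,1]>150)&(h[...,2]>70);m[:120]=0;m[210:]=0;m[:,:230]=0;m[:,285:]=0
for b,s in blobs(m): print(b,s)
g=(h[...,1]<60)&(h[...,2]>90);g[:120]=0;g[165:]=0;g[:,:230]=0;g[:,285:]=0
for b,s in blobs(g):
    print(b,s)
    ys,xs=np.where(g)
for v in range(122,170,3):
    xs=np.where(g[v])[0]; xo=np.where(m[v])[0]
    print(v,xs.min() if len(xs) else 0,xs.max() if len(xs) else 0,(xo.min(),xo.max()) if len(xo) else '')
for v in range(150,195,4):
    xo=np.where(m[v])[0];print(v,(xo.min(),xo.max()) if len(xo) else '',im[v,257])
E
```

```text
[256.31748727 169.64685908] [247 148  18  43 589]
[247.40397351 135.06622517] [242 124  11  25 151]
[264.68115942 134.84782609] [260 124  10  26 138]
122 0 0 
125 243 269 
128 243 269 
131 244 268 
134 245 267 
137 246 266 
140 246 266 
143 246 266 
146 246 266 
149 263 263 (np.int64(251), np.int64(257))
152 249 249 (np.int64(251), np.int64(266))
155 0 0 (np.int64(247), np.int64(262))
158 0 0 (np.int64(250), np.int64(263))
161 0 0 (np.int64(250), np.int64(263))
164 0 0 (np.int64(250), np.int64(263))
167 0 0 (np.int64(250), np.int64(263))
150 (np.int64(251), np.int64(262)) [ 68 132 214]
154 (np.int64(247), np.int64(266)) [ 69 134 214]
158 (np.int64(250), np.int64(263)) [ 63 116 213]
162 (np.int64(250), np.int64(263)) [ 45  83 160]
166 (np.int64(250), np.int64(263)) [24 43 96]
170 (np.int64(250), np.int64(264)) [ 61 113 213]
174 (np.int64(250), np.int64(263)) [ 40  69 149]
178 (np.int64(250), np.int64(263)) [ 39  67 148]
182 (np.int64(250), np.int64(263)) [ 38  67 147]
186 (np.int64(250), np.int64(263)) [ 39  67 147]
190 (np.int64(250), np.int64(263)) [ 31  52 103]
194  [23 25 30]
```

View pics/w1c.png

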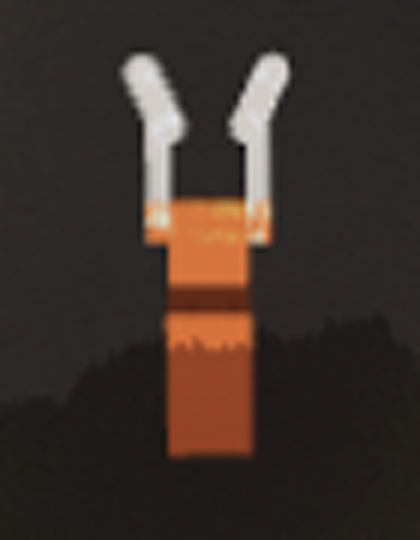

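```bash
python3 - <<'E'
from h import *
c=np.load('w1.npy',allow_pickle=True).item()
f=onz(c,256.6,166.8,.033,1);r=onz(c,256.4,190.6,.033,1);print('block',f,r,np.linalg.norm(f-r))
b=(f+r)/2
a=onz(c,256.0,134.9,.008,1);t=onz(c,255.9,123.6,.008,1);print('throat',a,'tip',t)
for p in(a,t):
    d=(p-b)[:2];print(np.linalg.norm(d),np.degrees(np.arctan2(d[1],d[0])))
print(b)
t1=onz(c,242.3,127,.008,1);t2=onz(c,269.7,127,.008,1);print(np.linalg.norm(t1-t2), np.degrees(np.arctan2(*(t2-t1)[:2]))) 
E
```

```text
block [ 0.53727066 -0.23445847  0.033     ] [ 0.51701914 -0.24814331  0.033     ] 0.024441742126649013
throat [ 0.56082634 -0.2176289   0.008     ] tip [ 0.57059374 -0.21079388  0.008     ]
0.04116797655003807 35.10032137487017
0.05308935055788805 35.07408784190185
[ 0.5271449  -0.24130089  0.033     ]
0.028575363271922935 145.52244586991029
```

```bash
python3 - <<'E'
from h import *
robot.set_gripper(.05)
robot.move_pose([.527,-.2413,.15],[180,0,35.1])
print(robot.line_to([.527,-.2413,.0800],vel=.08,guard=8))
o=robot.observe();print(o['time'],o['tool_pos'],o['ft_force'])
robot.set_gripper(0)
o=robot.observe();print(o['time'],o['gripper_width'],o['tool_pos'],o['ft_force'])
robot.line_to([.527,-.2413,.30],vel=.15)
robot.pause(.3)
o=robot.observe();print(o['time'],o['gripper_width'],o['tool_pos'],o['ft_force'],o['tcp_rot'])
cv2.imwrite('pics/w2.png',robot.grab_frame('wrist'))
E
```

```text
False
4.3 [ 0.52733958 -0.24153137  0.08060422] [ 0.42177956 -0.51795369  1.02981584]
4.7167 0.012646609957634064 [ 0.52732107 -0.2415461   0.08061174] [-1.06382488 -0.46103874  2.8527784 ]
6.6333 0.013191719225168892 [ 0.52692689 -0.24124207  0.29972344] [-1.30732524  0.25462614 -0.73119127] [-1.79976926e+02  6.97203237e-03  3.51009053e+01]
```

View pics/w2.png

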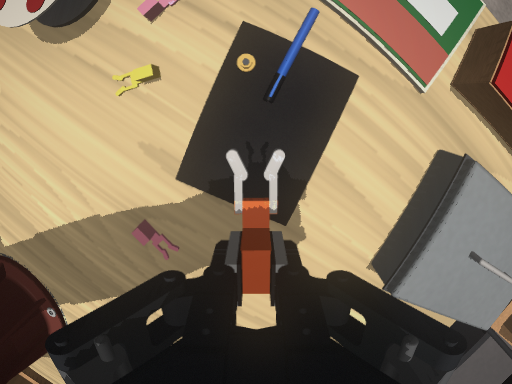

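The clip is held straight, with its tips at (234,157) and (278,157). Moving over to the stand.

```bash
python3 - <<'E'
from h import *
y=np.radians(35.1);d=np.array([np.cos(y),np.sin(y)])
p=np.array([.597,.140])-d*.094
robot.move_pose([*p,.30],[180,0,35.1]);robot.pause(.3)
o=robot.observe();print(o['time'],o['tool_pos'],o['ft_force'],o['q'])
np.save('w3.npy',robot.get_calibration('wrist'),allow_pickle=True)
cv2.imwrite('pics/w3.png',robot.grab_frame('wrist'))
for z in(.25,.17): print(robot.ik([*(p+d*.06),z],[180,0,35.1]))
E
```

```text
8.225 [0.52029352 0.08527735 0.29993808] [ 0.78667295  0.00660111 -0.97692619] [-4.92071189e+00 -6.80795795e+00 -7.55539324e+00  8.92562676e+01
 -1.90862840e-03  1.40043833e+02]
[ -0.92269846   2.54560255  -3.59713741  83.85726004   0.
 143.97730154]
[ -0.92269846   3.86842925 -10.57385853  75.55771222   0.
 143.97730154]
```

View pics/w3.png

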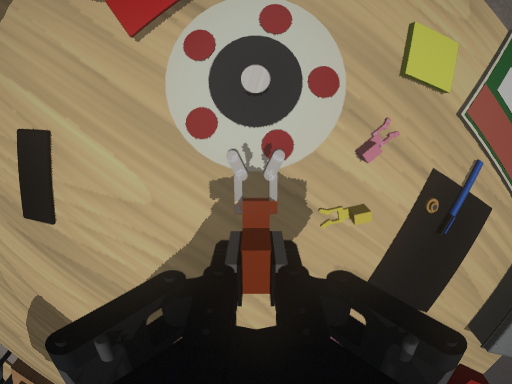

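```bash
python3 - <<'E'
from h import *
c=np.load('w3.npy',allow_pickle=True).item();im=cv2.imread('pics/w3.png');h=hsv(im)
# hub outline & head
sub=h[:180,150:360]
dark=(sub[...,2]<75).astype(np.uint8)
cc,_=cv2.findContours(dark,cv2.RETR_EXTERNAL,cv2.CHAIN_APPROX_NONE)
k=[q for q in cc if cv2.pointPolygonTest(cv2.convexHull(q),(105,95),False)>=0][0]
(e,ax,_)=cv2.fitEllipse(cv2.convexHull(k));hub=(e[0]+150,e[1]);print('hub',hub,ax)
br=((sub[...,1]<50)&(sub[...,2]>110)).astype(np.uint8);br[:58]=0;br[105:]=0;br[:,:85]=0;br[:,125:]=0
for b,s in blobs(br): print('head',b+[150,0],s)
hd=[b for b,s in blobs(br,100)][0]+[150,0]
ct=robot.get_calibration('top');cs=robot.get_calibration('scene')
# hub by rim points for several z: fit circle radius
pts=k[:,0,:]+[150,0]
for z in(.092,.096,.1,.104,.108):
    P=np.array([onz(c,u,v,z,1)[:2] for u,v in pts])
    (x,yv),r=cv2.minEnclosingCircle((P*1000).astype(np.float32))
    A=np.c_[2*P,np.ones(len(P))];s=np.linalg.lstsq(A,(P**2).sum(1),rcond=None)[0]
    print(z,s[:2],np.sqrt(s[2]+s[0]**2+s[1]**2),r,'head+18',onz(c,*hd,z+.0195,1))
print('tri head top/wrist',tri(ray(ct,245.6,170.9),ray(c,*hd,True)),'scene/wrist',tri(ray(cs,269.9,190.3),ray(c,*hd,True)))
# clip relative: underside z = .2999-.0776, tips top +5mm
zt=.29994-.0776+.005
g=(h[...,1]<60)&(h[...,2]>90)
for v in(152,156,160,164): xs=np.where(g[v,225:290])[0]+225;print(v,xs.min(),xs.max())
for v in(172,180,190):
    xs=np.where(g[v,225:290])[0]+225;print(v,xs.min(),xs.max())
cv2.imwrite('pics/w3c.png',cv2.resize(im[140:310,210:310],None,fx=3.5,fy=3.5,interpolation=cv2.INTER_CUBIC))
E
```

```text
hub (255.1412582397461, 80.84758758544922) (90.56209564208984, 92.85160827636719)
head [255.05819296  78.48698315] [ 91  65  29  28 653]
0.092 [0.6002013  0.14049469] 0.0424327913539768 43.02927780151367 head+18 [0.60017641 0.14055486 0.1115    ]
0.096 [0.59993867 0.14030712] 0.04182069931144519 42.408531188964844 head+18 [0.5998943  0.14035218 0.1155    ]
0.1 [0.59967604 0.14011956] 0.0412086072689054 41.787899017333984 head+18 [0.59961219 0.1401495  0.1195    ]
0.104 [0.59941341 0.139932  ] 0.04059651522637353 41.16716003417969 head+18 [0.59933008 0.13994682 0.1235    ]
0.108 [0.59915077 0.13974444] 0.03998442318384194 40.546531677246094 head+18 [0.59904797 0.13974414 0.1275    ]
tri head top/wrist (array([0.60340598, 0.14283269, 0.06420862]), [np.float64(0.00015824040693760119), np.float64(0.0001582404069377956)]) scene/wrist (array([0.59906081, 0.13915441, 0.12233883]), [np.float64(0.0009183507575447584), np.float64(0.0009183507575446563)])
152 225 283
156 225 289
160 225 289
164 225 289
172 233 277
180 234 277
190 234 277
```

View pics/w3c.png

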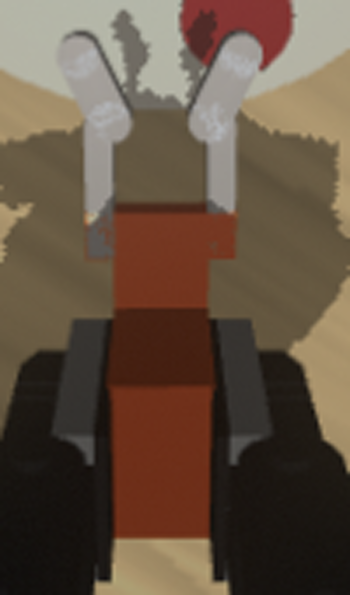

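```bash
python3 - <<'E'
from h import *
c=np.load('w3.npy',allow_pickle=True).item()
T=np.array([.52029352,.08527735]);y=np.radians(35.1);d=np.array([np.cos(y),np.sin(y)]);n=np.array([-d[1],d[0]])
zu=.29994-.0776
def loc(u,v,z): 
    p=onz(c,u,v,z,1)[:2]-T; return np.round([p@d*1e3,p@n*1e3],2)
f=lambda x,y:(210+x/3.5-.5,140+y/3.5-.5)
for nm,(x,yy),z in [('tipL',(57,50),.005),('tipR',(263,50),.005),('tipfrontL',(75,30),.005),('tipfrontR',(246,30),.005),('throatL',(132,122),.005),('throatR',(188,122),.005),('armL',(84,180),.005),('armR',(237,180),.005),('blkFL',(107,385),.03),('blkFR',(215,385),.03),('blkRL',(110,537),.03),('blkRR',(212,537),.03)]:
    print(nm,loc(*f(x,yy),zu+z))
for z in(.096,.1,.104): print('head',loc(255.06,78.49,z+.0195),'hub',loc(255.14,80.85,z))
E
```

```text
tipL [50.95 13.41]
tipR [ 50.92 -15.1 ]
tipfrontL [53.74 10.85]
tipfrontR [ 53.71 -12.69]
throatL [40.65  3.09]
throatR [40.64 -4.76]
armL [32.16 10.02]
armR [ 32.14 -11.81]
blkFL [12.57  5.9 ]
blkFR [12.55 -7.77]
blkRL [-11.39   6.08]
blkRR [-11.41  -7.89]
head [96.79 -0.71] hub [96.3  -0.77]
head [96.44 -0.72] hub [95.98 -0.77]
head [96.1  -0.72] hub [95.67 -0.77]
```

```bash
cat >> h.py <<'E'
T0=np.array([.52029352,.08527735]);yy=np.radians(35.1);D=np.array([np.cos(yy),np.sin(yy)]);N=np.array([-D[1],D[0]])
A0=.0618
def at(s,z): return [*(T0+D*(A0+s)),z]   # s: clip origin relative to axis
def rep(m=''):
    o=robot.observe();p=o['tool_pos'];f=o['ft_force']
    print(m,'t%.2f s%.2f lat%.2f z%.2f Fd%.2f Fn%.2f Fz%.2f w%.2f'%(o['time'],((p[:2]-T0)@D-A0)*1e3,(p[:2]-T0)@N*1e3,p[2]*1e3,f[:2]@D,f[:2]@N,f[2],o['gripper_width']*1e3),'yaw',round(o['tcp_rot'][2],2))
    return o
E
python3 - <<'E'
from h import *
robot.line_to(at(-.035,.1926),vel=.08);robot.pause(.4);rep('above')
r=robot.line_to(at(-.035,.160),vel=.012,guard=3);print(r);o=rep('contact')
robot.pause(.2);rep('settled')
cv2.imwrite('pics/w4.png',robot.grab_frame('wrist'));cv2.imwrite('pics/s4.png',robot.grab_frame('scene')[130:270,200:340].repeat(4,0).repeat(4,1))
E
```

```text
above t10.21 s-35.00 lat-0.01 z192.66 Fd0.41 Fn0.07 Fz-1.36 w12.80 yaw 35.1
True
contact t11.53 s-35.05 lat-0.00 z179.33 Fd-0.73 Fn-0.60 Fz4.35 w12.94 yaw 35.1
settled t11.73 s-35.05 lat0.01 z179.30 Fd-1.44 Fn-0.51 Fz4.17 w13.01 yaw 35.1
```

View pics/w4.png

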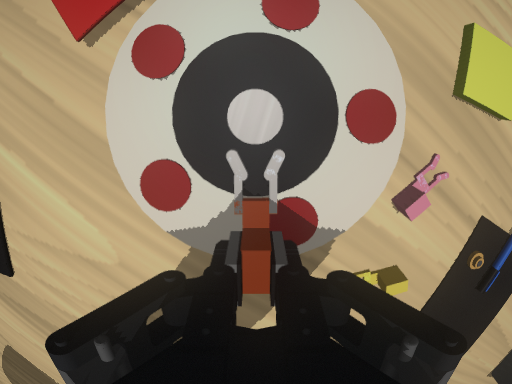

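View pics/s4.png

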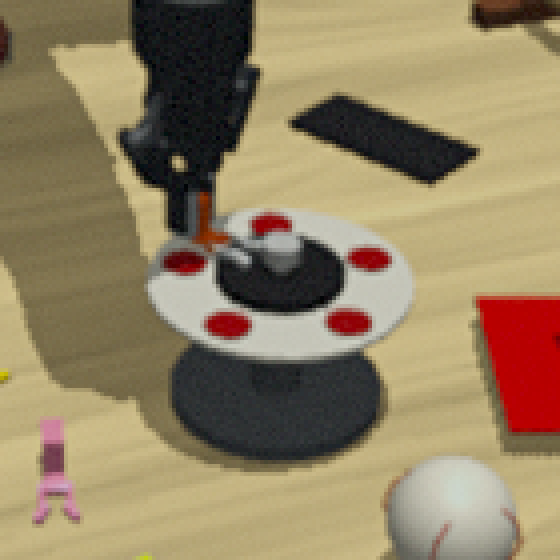

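The hub is at about 0.1017 m, which agrees with the vision estimate. Wrist view: head centre at (255,116), tips symmetric at (232,157) and (278,157). I'll raise slightly and slide in.

```bash
python3 - <<'E'
from h import *
robot.line_to(at(-.035,.1801),vel=.02);robot.pause(.2);rep('up')
r=robot.line_to(at(-.014,.1801),vel=.03,guard=5);print(r);robot.pause(.2);rep('near')
cv2.imwrite('pics/w5.png',robot.grab_frame('wrist'))
E
```

```text
up t12.28 s-35.13 lat0.09 z179.81 Fd-0.40 Fn0.17 Fz-1.76 w13.15 yaw 35.1
False
near t13.33 s-14.08 lat0.01 z180.14 Fd-0.27 Fn1.05 Fz-0.64 w12.64 yaw 35.1
```

View pics/w5.png

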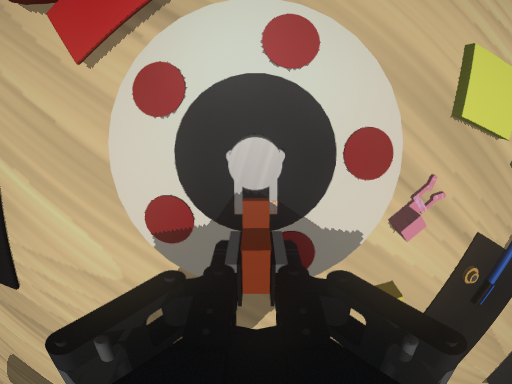

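The tips are now under the head at (228,155) and (283,155), centred on it. Next I push in small steps and watch the force.

```bash
python3 - <<'E'
from h import *
s=-.014;pk=0
while s<.004:
    s+=.001
    g=robot.line_to(at(s,.1801),vel=.012,guard=12)
    o=rep('%.1f %s'%(s*1e3,g)); F=-(o['ft_force'][:2]@D)
    pk=max(pk,F)
    if F>22 or g: print('stop');break
    if pk>6 and F<pk*.5: print('snap');break
E
```

```text
-13.0 False t13.63 s-12.96 lat-0.01 z180.13 Fd0.47 Fn-0.87 Fz-0.46 w13.12 yaw 35.1
-12.0 False t13.88 s-11.98 lat0.06 z180.06 Fd-0.79 Fn0.41 Fz-1.59 w12.88 yaw 35.1
-11.0 False t14.13 s-11.29 lat0.06 z179.93 Fd-3.04 Fn0.42 Fz0.28 w12.90 yaw 35.1
-10.0 False t14.38 s-10.53 lat0.06 z179.79 Fd-5.34 Fn-0.22 Fz0.02 w12.77 yaw 35.09
-9.0 False t14.63 s-10.00 lat0.09 z179.70 Fd-7.87 Fn-0.30 Fz1.43 w12.77 yaw 35.08
-8.0 False t14.88 s-9.32 lat0.08 z179.71 Fd-11.02 Fn0.41 Fz2.92 w13.08 yaw 35.07
-7.0 False t15.13 s-8.29 lat0.07 z179.72 Fd-9.73 Fn0.97 Fz2.19 w13.12 yaw 35.07
-6.0 False t15.38 s-6.91 lat0.08 z179.70 Fd-7.27 Fn0.78 Fz1.70 w12.53 yaw 35.08
-5.0 False t15.63 s-5.32 lat0.09 z179.79 Fd-4.26 Fn1.16 Fz-0.02 w13.16 yaw 35.09
snap
```

```bash
python3 - <<'E'
from h import *
s=-.005
while s<.006:
    s+=.0007
    g=robot.line_to(at(s,.1799),vel=.01,guard=8)
    o=rep('%.1f %s'%(s*1e3,g)); F=-(o['ft_force'][:2]@D)
    if F>10 or g: print('stop');break
cv2.imwrite('pics/w6.png',robot.grab_frame('wrist'))
E
```

```text
-4.3 False t15.88 s-4.13 lat0.05 z179.81 Fd-2.66 Fn-0.57 Fz-3.22 w12.92 yaw 35.11
-3.6 False t16.13 s-3.25 lat0.01 z180.01 Fd-0.81 Fn0.76 Fz-2.39 w12.70 yaw 35.11
-2.9 False t16.38 s-2.60 lat-0.01 z180.08 Fd0.78 Fn0.36 Fz-1.25 w12.68 yaw 35.11
-2.2 False t16.63 s-1.97 lat-0.04 z180.03 Fd0.56 Fn0.46 Fz-1.08 w13.12 yaw 35.1
-1.5 False t16.88 s-1.36 lat-0.06 z179.99 Fd-0.01 Fn0.46 Fz-0.72 w13.25 yaw 35.1
-0.8 False t17.13 s-0.70 lat-0.03 z179.95 Fd0.38 Fn0.28 Fz-0.68 w13.02 yaw 35.1
-0.1 False t17.38 s-0.06 lat-0.02 z179.92 Fd0.28 Fn-0.01 Fz-0.03 w12.79 yaw 35.1
0.6 False t17.63 s0.63 lat-0.07 z179.91 Fd0.24 Fn-0.40 Fz-0.57 w12.95 yaw 35.1
1.3 False t17.88 s1.34 lat-0.03 z179.90 Fd-0.92 Fn-0.69 Fz-0.86 w12.82 yaw 35.1
2.0 False t18.13 s1.90 lat-0.02 z179.86 Fd-1.03 Fn-0.91 Fz-0.52 w12.84 yaw 35.1
2.7 False t18.38 s2.19 lat0.03 z179.82 Fd-4.81 Fn0.07 Fz2.37 w13.11 yaw 35.09
3.4 False t18.63 s2.42 lat0.01 z179.82 Fd-8.35 Fn-0.53 Fz3.58 w12.85 yaw 35.08
4.1 False t18.88 s2.64 lat0.02 z179.81 Fd-12.50 Fn-0.28 Fz5.49 w12.50 yaw 35.07
stop
```

View pics/w6.png

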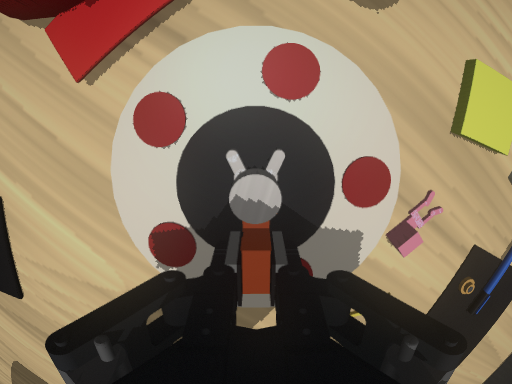

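It has snapped home: both tips at (233,157) and (278,157) stick out beyond the head at (255,198), and the push rose again at the seat's back. I'll relax, set it down and release.

```bash
python3 - <<'E'
from h import *
robot.line_to(at(.0014,.1799),vel=.01);robot.pause(.2);rep('relax')
robot.line_to(at(.0014,.1792),vel=.01,guard=4);robot.pause(.2);rep('down')
robot.set_gripper(.045);robot.pause(.2);rep('open')
p=robot.observe()['tool_pos']
robot.line_to(at(.0014,.27),vel=.08);rep('up')
robot.line_to(at(-.06,.30),vel=.12);robot.pause(.5);rep('away')
np.save('w7.npy',robot.get_calibration('wrist'),allow_pickle=True)
cv2.imwrite('pics/w7.png',robot.grab_frame('wrist'));cv2.imwrite('pics/t7.png',robot.grab_frame('top'))
s=robot.grab_frame('scene')
cv2.imwrite('pics/s7.png',cv2.resize(s[160:260,210:340],None,fx=6,fy=6,interpolation=cv2.INTER_CUBIC))
E
```

```text
relax t19.55 s1.53 lat0.01 z179.92 Fd0.13 Fn-0.16 Fz-1.12 w12.85 yaw 35.1
down t20.00 s1.53 lat-0.04 z179.46 Fd-0.45 Fn0.86 Fz3.27 w13.33 yaw 35.1
open t20.61 s1.36 lat0.02 z179.12 Fd-0.45 Fn-0.56 Fz0.58 w44.89 yaw 35.1
up t21.89 s1.17 lat0.14 z269.28 Fd-0.80 Fn-0.57 Fz0.76 w45.20 yaw 35.09
away t23.11 s-59.91 lat0.04 z299.88 Fd-0.58 Fn-0.34 Fz-0.42 w44.94 yaw 35.11
```

View pics/w7.png

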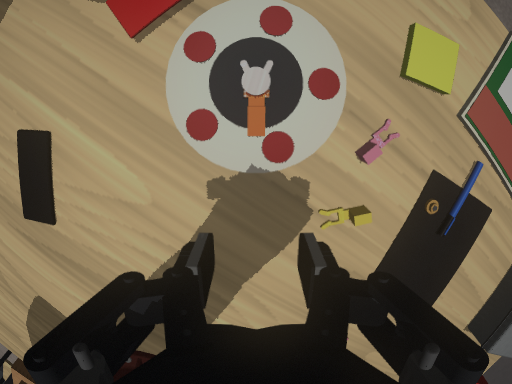

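View pics/s7.png

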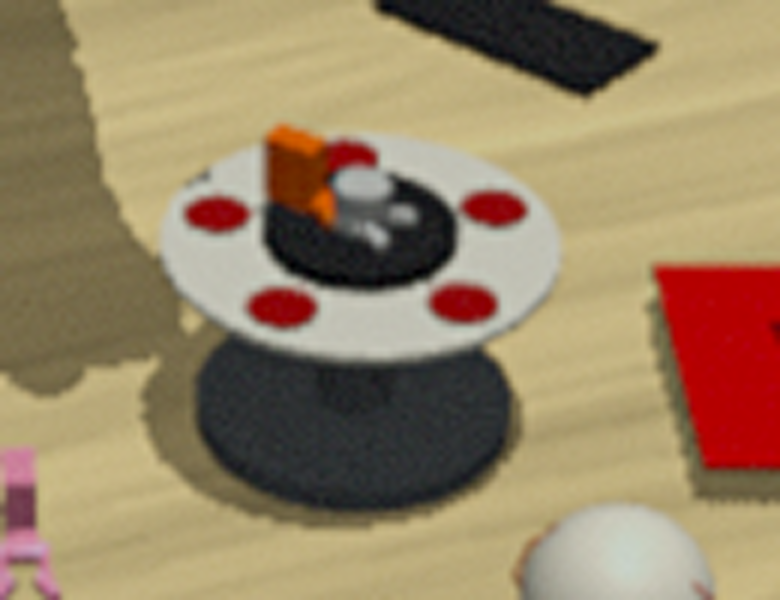

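View pics/t7.png

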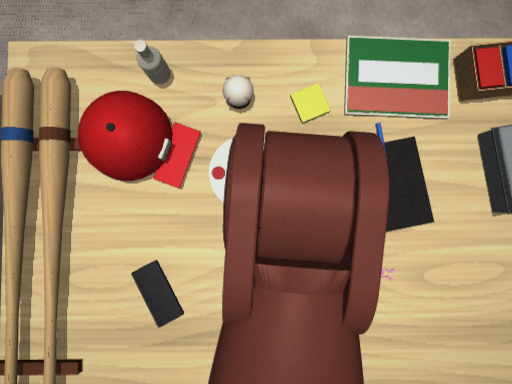

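The clip is in the groove and upright, with tips beyond the head at (241,63) and (270,63) and the block down to (257,136). Quick numeric check of the seat before handing in.

```bash
python3 - <<'E'
from h import *
c=np.load('w7.npy',allow_pickle=True).item();im=cv2.imread('pics/w7.png');h=hsv(im)
m=(h[...,0]<=16)&(h[...,1]>150)&(h[...,2]>70);m[:90]=0;m[142:]=0;m[:,:240]=0;m[:,272:]=0
ys,xs=np.where(m);print(ys.min(),ys.max())
vr=ys.max()+.5
g=(h[...,1]<60)&(h[...,2]>100);ys2,xs2=np.where(g[56:75,236:276]);print('tips v',56+ys2.min(),'u',236+xs2.min(),236+xs2.max())
R=onz(c,256.5,vr,.1017+.03,1)[:2];T=onz(c,255.7,56+ys2.min()-.5,.1017+.005,1)[:2]
oc=R+D*.046
print('seat from block',oc,'from tips',T-D*.019)
c3=(onz(c,255.06,78.49,.1017+.0195,1)[:2]);hb=onz(c,255.14,80.85,.1017,1)[:2];print('axis',c3,hb,'along',(oc-hb)@D*1e3,(T-D*.019-hb)@D*1e3)
robot.job_done()
E
```

```text
91 141
tips v 60 u 240 272
seat from block [0.59688209 0.13718186] from tips [0.60032715 0.14041687]
axis [0.60064881 0.14127592] [0.60028328 0.14097865] along -4.965851102323634 -0.2871339396667503
the job is handed in; nothing more can be done
```

The orange clip is snapped home in the stand's groove, lying on the hub and released; I handed the job in about 23 s into the 64 s allowed. No verdict came back.

**What I did**
- **Pick-up:** I gripped the clip by its grip block and lifted it clear of the mat.
- **Finding the hub:** I lowered the held clip onto the hub beside the head until it touched. That put the hub's top at about 102 mm; the cameras had suggested roughly 96–102 mm.
- **Insertion:** I raised the clip about 0.7 mm and slid it in. The push peaked at about 11 N, fell to nothing as it snapped home, then rose to 12.5 N against the seat's back, where I stopped. I then eased off, set the clip down, opened the fingers and lifted away.

**Last checks**
- **In the pictures:** the spring arms stick out evenly beyond the head, the grip block stands upright and the gripper is clear.
- **Seat position:** measured from the arm tips, the seat centre is 0.3 mm from the spindle axis along the insertion line, well inside the 2.5 mm limit.
- **A check that disagreed:** measuring from the block's rear edge gave 5 mm off. Its colour mask ran to the edge of its search window at row 141, probably because it caught a red felt pad, while the edge itself is at about row 136. I discounted that reading, but did not redo it before handing in.
- **Insertion depth:** the clip went about 2 mm farther than my first camera estimate of the axis, which is within that estimate's error. The snap and the stop at the seat confirm the fit.
- **Other objects:** nothing looked disturbed in the last pictures, but the arm hid part of the top view and I did not measure their positions.

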